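Stand the brush in the test cell and open the safety-capped cleaner

TASK

Get the grain test cell ready for its wash: draw the cleaning brush up out of its holder, lower it bristles-down to the bottom of the nickel-plated test cell and let go of it there. Then open the cleaner bottle standing in its caddy: press the push-and-turn safety cap down, keep it down while you twist it anticlockwise until it is free, and lift it off. Finish still holding the cap, level and still, a few centimetres straight above the bottle's mouth; the bottle stays seated in its caddy, the cell stays standing where it is, and the other things on the counter are left alone.

Things in the scene. Friction and masses are not known exactly. Their poses are not given: they have to be found in the camera images.
- brush: Cleaning brush, 176 mm long, 60 g, standing bristles-down in the holder. Origin: centre of the flat bristle end (lower end); z runs along it towards the handle's end. Dark stiff bristle head 24 mm across to z = 46 mm, steel ferrule 19 mm across to z = 68 mm, then a plain round wooden handle 14 mm across to z = 176 mm, of which 94 mm stands clear above the holder.
- holder: Grey plastic upright tube screwed to the counter, on a round foot 80 mm across. Tube 42 mm across outside, bore 35 mm, 88 mm tall. Origin: centre of its underside on the counter; the brush stands on the tube's floor, 6 mm up.
- cell: Nickel-plated test cell: open round metal cup, 84 mm across (89 mm over the rim bead), 78 mm inside, 95 mm tall, 0.55 kg, standing loose on the counter. Small stub pins on its sides at y = +/-42 to 48 mm, 60 mm up. Origin: centre of its underside; z up.
- cell_in (a point): Centre of the test cell's inner floor, 5 mm above the counter.
- bottle: Cleaner bottle of white plastic, 0.6 kg, square body 80 x 80 mm, round neck, standing loose in the caddy, which keeps it from turning (1.5 mm of play each way). Origin: centre of its underside, 3 mm above the counter; z up. Shoulder 101 mm up; neck 32 mm across, its bayonet ring 46 mm; mouth 137.5 mm up. The cap is free when its x axis points along this body's x axis.
- mouth (a point): Centre of the bottle's mouth (top of the neck), 137.5 mm above the bottle's underside.
- cap: Black ribbed round push-and-turn cap, 55 mm across, 28 mm tall, 55 g. Origin: centre of its lower edge, 123 mm above the counter when locked; z up, x 45 degrees clockwise of the bottle's x. Sprung bayonet: press down (6 N to start, 11 N at 3.5 mm clears the teeth, 14 N at the 5 mm stop), turn 45 degrees anticlockwise from above to a stop (play 6 degrees), lift 18 mm off the neck. Grip 40 to 70 N.
- caddy: Shallow square steel bottle caddy, 89 x 89 mm, 45 mm tall, screwed to the counter, with a screw tab on its +x and -x sides reaching 66 mm from its centre. Origin: centre of its underside.
- funnel: Bystander: green plastic funnel standing loose on its wide mouth, 110 mm across with a hang tab reaching 72 mm from its axis, 120 mm tall. Origin: centre of its underside.
- cups: Bystander: two steel pour cups, one stacked in the other, 89 mm across the rim, 112 mm tall, loose. Origin: centre of the underside.
- tare_block: Bystander: solid aluminium tare block 60 x 60 x 38 mm with a small turned knob on top (54 mm overall), loose. Origin: centre of its underside.
Mind the look-alikes: they are no part of the job. There is more than one size of the cap; the one meant has the size given above.

How it is judged (in metres and radians):
On the way, in this order (a step that is already met when the one before it is completed fails the run):
1. the brush, still held, has been lowered bristles-down to near the bottom of the test cell (horizontal distance between cell_in and brush below 0.038 m and z of brush in the frame of cell below 0.035 m and contact force between the fingers and brush above 0.3 N), for 0.02 s.
2. the brush stands in the test cell, let go (horizontal distance between cell_in and brush below 0.038 m and z of brush in the frame of cell below 0.025 m and angle between brush's own z axis and vertical below 0.9 rad and contact force between the arm and brush below 0.05 N and linear speed of brush below 0.1 m/s), for 0.1 s.
3. the cap is pressed down on the bottle in its locked position (z of cap in the frame of bottle below 0.1178 m and angle between the x axis of cap and the x axis of bottle, either way round above 0.5 rad), for 0.02 s.
4. the cap is turned to its free position on the neck (z of cap in the frame of bottle below 0.126 m and angle between the x axis of cap and the x axis of bottle, either way round below 0.2 rad), for 0.02 s.
At the end, for the whole second after the job is handed in: Brush in the test cell, bristle end within 25 mm of the cell's underside, let go, at rest. Cap held in the fingers, its edge 20 to 150 mm above the bottle's mouth, within 40 mm of its axis, level within 15 degrees, still, clear of the bottle. Bottle upright on its caddy's floor, cell upright (horizontal distance between cell_in and brush below 0.038 m and z of brush in the frame of cell below 0.025 m and angle between brush's own z axis and vertical below 0.9 rad and contact force between the arm and brush below 0.1 N and linear speed of brush below 0.05 m/s and z of cap in the frame of bottle between 0.1575 and 0.29 m and horizontal distance between cap and mouth below 0.04 m and angle between cap's own z axis and vertical below 0.26 rad and linear speed of cap below 0.03 m/s and contact force between the fingers and cap above 1 N and contact force between cap and bottle below 0.05 N and height (world z) of bottle below 0.01 m and angle between each of bottle, cell's own z axis and vertical below 0.1 rad); the arm keeps its last pose, push and grip.
It fails at once if the funnel is knocked (moved more than 30 mm or tipped) (distance of funnel from where it was at the start of the episode above 0.03 m or angle between funnel's own z axis and vertical above 0.3 rad).
It fails at once if the stack of cups is knocked (moved more than 30 mm or tipped) (distance of cups from where it was at the start of the episode above 0.03 m or angle between cups's own z axis and vertical above 0.3 rad).
It fails at once if the tare block is knocked (moved more than 30 mm or tipped) (distance of tare_block from where it was at the start of the episode above 0.03 m or angle between tare_block's own z axis and vertical above 0.3 rad).
It fails at once if the bottle is lifted out of its seat or tipped (20 mm, 12 degrees) (height (world z) of bottle above 0.023 m or angle between bottle's own z axis and vertical above 0.2 rad).
It fails at once if the test cell is tipped or shoved (14 degrees, 50 mm) (angle between cell's own z axis and vertical above 0.25 rad or distance of cell from where it was at the start of the episode above 0.05 m).
It also fails if it takes over 48 s, if anything falls off the work surface, if the arm or the gripper's body presses on something with over 40 N, if the wrist force passes 120 N, or if a joint passes its speed limit or range.

ROBOT

A 6-joint arm with a two-finger parallel gripper is mounted at the origin on the work surface. World frame = base frame: x ahead of the robot, y to its left, z up, the work surface at z = 0. Lengths are in m, angles in degrees, forces in N, time in s.
With the tool pointing down it reaches from about 0.375 to 0.75 m from the base axis. Payload 9 kg.
Tool frame: the origin (TCP) lies midway between the tips of the shut fingers; the grasp point (between the pads) lies hold_point_z behind it (hold_point_z is the distance from the TCP to the grasp point, in m); y points along the fingers, z is the direction in which the jaws open and shut, and the axes are right-handed (so a half turn about y gives the same grasp; the last joint's range is limited). The gripper opens to 85 mm and grips with 20 to 120 N. Pads are 22 mm wide; open, the fingers measure 114 mm over their backs; the gripper's body (76 mm by 85 mm) begins 54 mm behind the grasp point. The pads swing forward as they close: fully open they stand 13 mm farther back than shut.
Start: joints at [-84.379, 5.964, 5.575, 89.605, 0, 77.527], TCP at [0.186, -0.57, 0.195] pointing down, gripper open.
Joint ranges: [-171.21, 171.21], [-48.23, 106.86], [-62.78, 66.21], [-105.2, 120.99], [-86.42, 89.51], [-180, 180]. Speed limits (degrees/s): [127.2, 127.2, 147.25, 180, 180, 180].

INTERFACE

Orientations are given as [roll, pitch, yaw] about the fixed x, y, z axes, in that order (R = Rz(yaw) Ry(pitch) Rx(roll)).
In Python, from workcell import * gives the robot as it stands.
- The arm moves only by the shell command python3 -m jog 'ROWS' [FORCE]. ROWS is JSON, a list of rows, each an object of numbers: "dx", "dy", "dz": the shift along the tool's x, y, z each as a share of 100 mm, from -1 to 1; "rx", "ry", "rz": the turn, a rotation vector about the tool's x, y, z each as a share of 0.5 rad, from -1 to 1; "jaw": the opening, from -1 (shut) to 1 (fully open). In form: [{"dx": .., "dy": .., "dz": .., "rx": .., "ry": .., "rz": .., "jaw": ..}, ...]. A call has 1 to 5 rows; each row is the pose to reach, as a shift and turn from the pose commanded when the call began, along the tool's axes at that moment; what a row does not reach only later rows make up. A row lasts 1/10 s, in which the tool goes at most 50 mm and 8.59 degrees, less where a joint would pass 70% of its speed; a pose out of reach is approached as far as the arm can. A call with a number of a shift or a turn outside -1 to 1 is refused whole. A call with a gripper value outside its range is refused whole. The fingers move at their own pace and stop on an object; FORCE is the grip in N (left out, the last holds). Time passes only in rows, so rows that repeat a pose let the fingers close. It gives the time, the measured TCP pose, the force and the opening at its end, in the units of the state.
- sense(): the state, without advancing time (a new reading comes with each control period).
- capture(name): name is "scene" or "top" or "wrist"; returns the picture (480x640x3 uint8, red, green, blue); there is no depth.
- camera_info(name): a dict with "K" (3x3 intrinsics, pixels), "eye" and "attitude" of the camera in the world. Camera axes: x right, y down, z forward; pixel columns grow to the right and rows downward; lengths in m; the calibration is good to about 2 mm. A picture is of the moment at which its call begins: read the wrist's pose just before it. camera_info takes no time and is no camera call; for the wrist camera it gives the pose at the moment of the call.
- hand_in(): hands the job in, once; it reports no verdict.
Trained networks look in the newest picture that a camera, given by its name, has taken for a name from the list of things; names that differ only in an ending like _2 or _b are one class to them, and where a whole thing is asked for, a point or a joint stands for the part that bears it (a point fixed in the world has none). Each returns a list of dicts, best first, with "conf" (0 to 1); they miss things now and then, are a little off and sometimes report something else, mostly with a low value. They report only what shows in the picture. A call takes as long as a camera call. They do not tell look-alikes from the thing itself.
- boxes_of(camera, thing): "point" ([x, y, z] in m, in the coordinates of the camera as it stood for that picture, good to about 4 mm: the middle of the surface that is visible of it).
- masks_of(camera, thing): "pixels" (480x640 bool, what is visible of it).
- pinpoint(camera, thing): "point" ([x, y, z] in m, in the coordinates of the camera as it stood for that picture, good to about 4 mm: a listed point, or the origin of a listed thing).
The state is a dict: "t": time; "joint_positions": joint angles; "qvel": joint speeds; "joint_efforts": joint torques, N m; "tcp_pos": TCP position; "tool_rot": TCP orientation; "force": force on the tool from outside, world axes, zero at the start; "ft_torque": the same for the moment, N m; "grip_width": finger opening in m.
Only numpy, scipy, OpenCV 4.12 (cv2) and the standard library are available. Lean on these libraries where they do the work, as an engineer would, in place of code of your own. Each camera call takes 0.05 s, during which the arm holds its last target. There are 200 camera calls.

## Working session

There is one attempt and no reset: what is moved stays moved. The work goes in short steps, Python scripts to look and compute and a shell command to move; the robot and the scene stay as the last step left them, time stands still between calls to the robot, and variables do not carry over. Pictures are saved under pics/ and viewed, about 8 in all and at most 12, crops included, and the job is handed in when it is done.

```bash
ls; mkdir -p pics; cat > h.py <<'E'
from workcell import *
import numpy as np, cv2
from scipy.spatial.transform import Rotation as R
def toworld(ci,p):
    A=np.array(ci["attitude"],float)
    M=A if A.shape==(3,3) else R.from_euler('xyz',A,degrees=True).as_matrix()
    return M@np.array(p)+np.array(ci["eye"])
def save(n,im): cv2.imwrite("pics/"+n+".png",cv2.cvtColor(im,cv2.COLOR_RGB2BGR))
E
python3 - <<'E'
from h import *
print({k:np.round(v,3).tolist() for k,v in sense().items()})
for c in ["top","scene"]:
    ci=camera_info(c);print(c,ci);im=capture(c);save(c+"0",im)
    for t in ["brush","holder","cell","bottle","cap","caddy","funnel","cups","tare_block"]:
        print(c,t,[(round(d["conf"],2),np.round(toworld(ci,d["point"]),3).tolist()) for d in pinpoint(c,t)][:3])
print(hold_point_z if 'hold_point_z' in dir() else None)
E
```

```text
pics
{'t': 0.0, 'joint_positions': [-84.378, 6.0, 5.527, 89.604, -0.002, 77.527], 'qvel': [0.113, 0.06, 0.012, -0.092, -0.009, 0.026], 'joint_efforts': [0.0, -55.693, 50.365, 0.017, -0.0, -0.0], 'tcp_pos': [0.186, -0.57, 0.194], 'tool_rot': [-90.075, 0.014, -161.905], 'force': [-0.261, 0.489, -0.52], 'ft_torque': [0.062, 0.01, -0.02], 'grip_width': 0.086}
top {'K': array([[438.48380335,   0.        , 323.53970389],
       [  0.        , 438.48380335, 236.81605492],
       [  0.        ,   0.        ,   1.        ]]), 'eye': array([ 0.502121  , -0.00135106,  0.91387233]), 'attitude': array([-1.74860857e+02, -1.55069191e-01, -9.12199859e+01])}
top brush [(0.78, [0.535, 0.215, 0.007]), (0.31, [0.741, 0.202, -0.001]), (0.3, [0.53, -0.025, 0.138])]
top holder [(0.83, [0.54, 0.216, -0.002]), (0.49, [0.532, -0.023, 0.14])]
top cell [(0.61, [0.496, -0.194, -0.006]), (0.23, [0.542, 0.215, 0.001])]
top bottle [(0.57, [0.531, -0.025, -0.0]), (0.33, [0.709, -0.232, 0.003])]
top cap [(0.68, [0.417, 0.049, -0.002]), (0.67, [0.53, -0.019, 0.125]), (0.58, [0.394, -0.082, -0.002])]
top caddy [(0.57, 
[... 220 characters left out ...]
      [  0.        , 459.50665264, 240.04589175],
       [  0.        ,   0.        ,   1.        ]]), 'eye': array([ 0.84983847, -0.38252768,  0.71454352]), 'attitude': array([-142.72744042,   -0.93185524,   36.25909755])}
scene brush []
scene holder [(0.69, [0.54, 0.208, -0.004]), (0.4, [0.744, 0.204, 0.001])]
scene cell [(0.78, [0.495, -0.195, 0.001])]
scene bottle [(0.68, [0.534, -0.026, 0.001])]
scene cap [(0.89, [0.535, -0.022, 0.12]), (0.71, [0.395, -0.078, 0.001]), (0.7, [0.417, 0.044, -0.003])]
scene caddy [(0.81, [0.534, -0.019, -0.002])]
scene funnel [(0.65, [0.728, -0.036, 0.004])]
scene cups [(0.8, [0.703, -0.229, 0.003])]
scene tare_block [(0.92, [0.741, 0.202, -0.002])]
0.0187
```

View pics/top0.png

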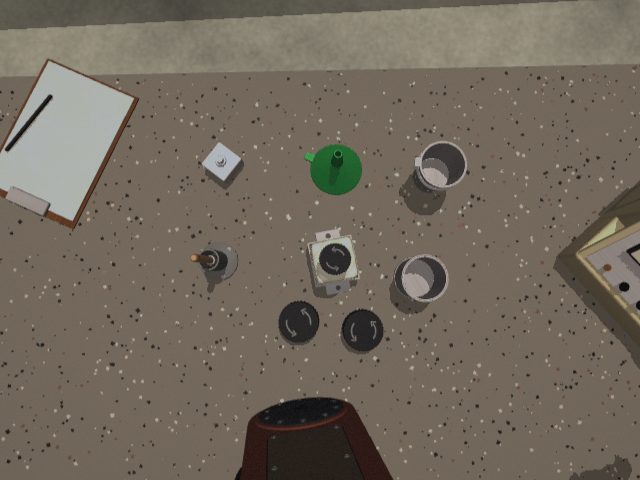

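View pics/scene0.png

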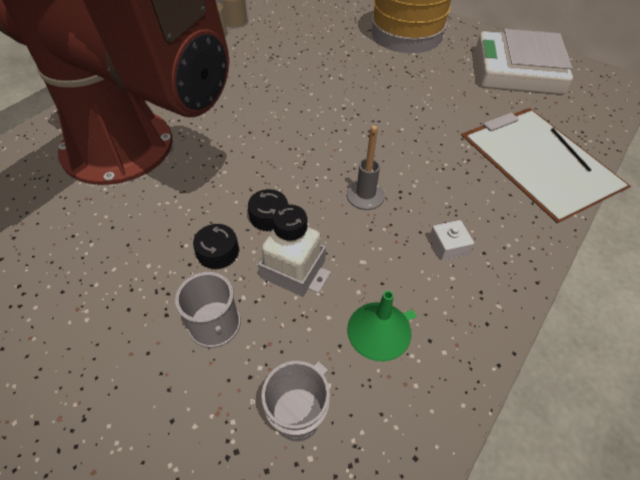

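The top view shows the holder with its brush at about (215,260), the cell at (421,279) and the cups at (441,167). The bottle, with the small cap on it, is at (335,260). The two larger loose caps at (299,322) and (363,330) are look-alikes. The scene view agrees, with the brush tip at (374,128).

```bash
cat >> h.py <<'E'
def P(ci):
    M=R.from_euler('xyz',ci["attitude"],degrees=True).as_matrix().T
    return ci["K"]@np.c_[M,-M@ci["eye"]]
def tri(c1,p1,c2,p2):
    X=cv2.triangulatePoints(P(c1),P(c2),np.float64(p1).reshape(2,1),np.float64(p2).reshape(2,1));return (X[:3]/X[3]).ravel()
E
python3 - <<'E'
from h import *
a,b=camera_info("top"),camera_info("scene")
print("tip",tri(a,(195,258),b,(374,128)),"cap top",tri(a,(335,260),b,(290,217)),"tube top",tri(a,(212,259),b,(369,166)))
E
python3 -m jog '[{"ry":-0.3,"dy":-0.1},{"ry":-0.6,"dy":-0.2},{"ry":-0.837,"dy":-0.3},{"ry":-0.837,"dy":-0.3}]'
python3 -m jog '[{"ry":-0.3,"dy":-0.1},{"ry":-0.6,"dy":-0.2},{"ry":-0.837,"dy":-0.3},{"ry":-0.837,"dy":-0.3}]'
python3 -m jog '[{"ry":-0.3},{"ry":-0.6},{"ry":-0.837},{"ry":-0.837},{"ry":-0.837}]'
```

```text
tip [0.53840435 0.21248868 0.17773291] cap top [ 0.53116246 -0.02299456  0.14635996] tube top [0.54070814 0.20655545 0.08983664]validation failed for argument at $[0]...
validation failed for argument at $[0]...
validation failed for argument at $[0]...
```

```bash
python3 -m jog '[{"dx":0,"dy":-0.3,"dz":0,"rx":0,"ry":-0.837,"rz":0,"jaw":1},{"dx":0,"dy":-0.3,"dz":0,"rx":0,"ry":-0.837,"rz":0,"jaw":1},{"dx":0,"dy":-0.3,"dz":0,"rx":0,"ry":-0.837,"rz":0,"jaw":1},{"dx":0,"dy":-0.3,"dz":0,"rx":0,"ry":-0.837,"rz":0,"jaw":1}]'
```

```text
t: 1.4
tcp_pos: [0.1864, -0.5705, 0.225]
tool_rot: [-90.0, -0.0, -137.8]
force: [-0.2, 0.4, 0.4]
grip_width: 0.0853
```

```bash

python3 -m jog '[{"dx":0,"dy":-0.3,"dz":0,"rx":0,"ry":-0.837,"rz":0,"jaw":1},{"dx":0,"dy":-0.3,"dz":0,"rx":0,"ry":-0.837,"rz":0,"jaw":1},{"dx":0,"dy":-0.3,"dz":0,"rx":0,"ry":-0.837,"rz":0,"jaw":1}]'
python3 -m jog '[{"dx":0,"dy":0,"dz":0,"rx":0,"ry":-0.837,"rz":0,"jaw":1},{"dx":0,"dy":0,"dz":0,"rx":0,"ry":-0.837,"rz":0,"jaw":1},{"dx":0,"dy":0,"dz":0,"rx":0,"ry":-0.837,"rz":0,"jaw":1},{"dx":0,"dy":0,"dz":0,"rx":0,"ry":-0.837,"rz":0,"jaw":1}]'
python3 -m jog '[{"dx":-1,"dy":0,"dz":0.88,"rx":0,"ry":0,"rz":0,"jaw":1},{"dx":-1,"dy":0,"dz":0.88,"rx":0,"ry":0,"rz":0,"jaw":1},{"dx":-1,"dy":0,"dz":0.88,"rx":0,"ry":0,"rz":0,"jaw":1},{"dx":-1,"dy":0,"dz":0.88,"rx":0,"ry":0,"rz":0,"jaw":1}]'
```

```text
t: 1.7
tcp_pos: [0.1864, -0.5707, 0.2557]
tool_rot: [-90.0, -0.1, -113.8]
force: [0.4, -0.0, -0.7]
grip_width: 0.0851
t: 2.1
tcp_pos: [0.1863, -0.5702, 0.2546]
tool_rot: [-90.0, 0.0, -90.1]
force: [-0.2, 0.7, 0.8]
grip_width: 0.0853
t: 2.5
tcp_pos: [0.2768, -0.4676, 0.2556]
tool_rot: [-89.9, -0.0, -90.1]
force: [-0.3, -0.4, 0.6]
grip_width: 0.0853
```

```bash

python3 -m jog '[{"dx":-1,"dy":0,"dz":0.88,"rx":0,"ry":0,"rz":0,"jaw":1},{"dx":-1,"dy":0,"dz":0.88,"rx":0,"ry":0,"rz":0,"jaw":1},{"dx":-1,"dy":0,"dz":0.88,"rx":0,"ry":0,"rz":0,"jaw":1},{"dx":-1,"dy":0,"dz":0.88,"rx":0,"ry":0,"rz":0,"jaw":1}]'
python3 -m jog '[{"dx":-1,"dy":0,"dz":0.88,"rx":0,"ry":0,"rz":0,"jaw":1},{"dx":-1,"dy":0,"dz":0.88,"rx":0,"ry":0,"rz":0,"jaw":1},{"dx":-1,"dy":0,"dz":0.88,"rx":0,"ry":0,"rz":0,"jaw":1},{"dx":-1,"dy":0,"dz":0.88,"rx":0,"ry":0,"rz":0,"jaw":1}]'
python3 -m jog '[{"dx":-1,"dy":0,"dz":0.88,"rx":0,"ry":0,"rz":0,"jaw":1},{"dx":-1,"dy":0,"dz":0.88,"rx":0,"ry":0,"rz":0,"jaw":1},{"dx":-1,"dy":0,"dz":0.88,"rx":0,"ry":0,"rz":0,"jaw":1},{"dx":-1,"dy":0,"dz":0.88,"rx":0,"ry":0,"rz":0,"jaw":1}]'
python3 -m jog '[{"dx":-1,"dy":0,"dz":0,"rx":0,"ry":0,"rz":0,"jaw":1},{"dx":-1,"dy":0,"dz":0,"rx":0,"ry":0,"rz":0,"jaw":1},{"dx":-1,"dy":0,"dz":0,"rx":0,"ry":0,"rz":0,"jaw":1}]'
python3 - <<'E'
from h import *
ci=camera_info("wrist");print(ci);im=capture("wrist");save("w1",im)
for t in ["cap","bottle","mouth","brush"]:
    print(t,[(round(d["conf"],2),np.round(toworld(ci,d["point"]),3).tolist()) for d in pinpoint("wrist",t)][:3])
E
```

```text
t: 2.9
tcp_pos: [0.3642, -0.368, 0.2552]
tool_rot: [-90.0, -0.0, -90.1]
force: [-0.9, 0.0, -0.4]
grip_width: 0.0853
t: 3.3
tcp_pos: [0.4518, -0.2684, 0.2547]
tool_rot: [-90.0, 0.0, -90.0]
force: [0.6, -0.5, -0.6]
grip_width: 0.0852
t: 3.7
tcp_pos: [0.5396, -0.1688, 0.2542]
tool_rot: [-90.0, 0.0, -90.0]
force: [0.7, -0.8, -0.5]
grip_width: 0.0851
t: 4.0
tcp_pos: [0.5377, -0.0673, 0.2552]
tool_rot: [-90.0, 0.0, -90.0]
force: [-0.3, 0.2, 0.5]
grip_width: 0.0852
{'K': array([[432.27688221,   0.        , 325.71390566],
       [  0.        , 432.27688221, 243.8754941 ],
       [  0.        ,   0.        ,   1.        ]]), 'eye': array([0.53700775, 0.01569719, 0.43398986]), 'attitude': array([ 1.60899530e+02, -1.20719054e-02,  2.20987984e-02])}
cap [(0.9, [0.395, -0.079, 0.003]), (0.71, [0.529, -0.029, 0.122]), (0.67, [0.415, 0.048, 0.003])]
bottle []
mouth []
brush []
```

View pics/w1.png

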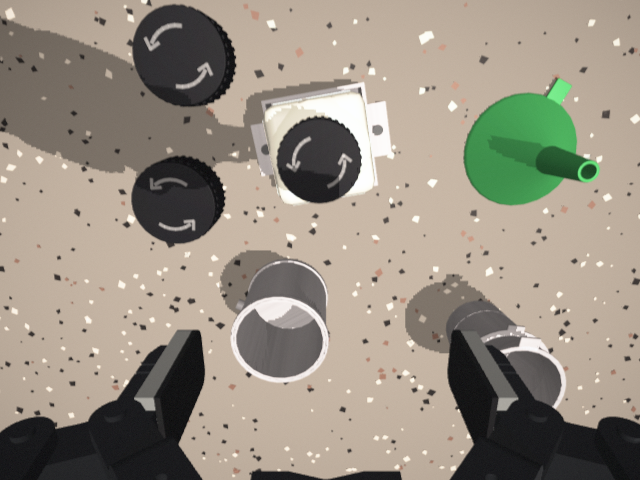

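The wrist view shows the bottle's cap face at (319,158) and the cell rim at (280,339). The loose caps are on the left, and the funnel and cups on the right.

```bash
cat >> h.py <<'E'
def atz(ci,uv,z):
    d=R.from_euler('xyz',ci["attitude"],degrees=True).as_matrix()@np.linalg.solve(ci["K"],[uv[0],uv[1],1.]);e=np.array(ci["eye"])
    return e+d*(z-e[2])/d[2]
E
python3 - <<'E'
from h import *
ci=camera_info("wrist");print("cap",atz(ci,(320,158),.151),"cell",atz(ci,(280,339),.095))
t=camera_info("top");print("cap",atz(t,(335,259.5),.151),"cellrim",atz(t,(422,278),.095))
E
python3 -m jog '[{"dx":-1,"dy":0,"dz":0,"rx":0,"ry":0,"rz":0,"jaw":1},{"dx":-1,"dy":0,"dz":0,"rx":0,"ry":0,"rz":0,"jaw":1},{"dx":-1,"dy":0,"dz":0,"rx":0,"ry":0,"rz":0,"jaw":1}]'
python3 -m jog '[{"dx":-0.8,"dy":0,"dz":0,"rx":0,"ry":0,"rz":0,"jaw":1},{"dx":-0.8,"dy":0,"dz":0,"rx":0,"ry":0,"rz":0,"jaw":1},{"dx":-0.8,"dy":0,"dz":0,"rx":0,"ry":0,"rz":0,"jaw":1}]'
python3 - <<'E'
from h import *
ci=camera_info("wrist");im=capture("wrist");save("w2",im)
for t in ["brush","holder"]:
    print(t,[(round(d["conf"],2),np.round(toworld(ci,d["point"]),3).tolist()) for d in pinpoint("wrist",t)][:3])
E
```

```text
cap [ 0.53376695 -0.02814766  0.151     ] cell [ 0.49595935 -0.19659399  0.095     ]
cap [ 0.53065783 -0.02395635  0.151     ] cellrim [ 0.4949347  -0.18663967  0.095     ]
t: 4.55
tcp_pos: [0.5378, 0.0329, 0.255]
tool_rot: [-90.0, 0.1, -89.9]
force: [0.0, -0.5, 0.7]
grip_width: 0.0854
t: 4.85
tcp_pos: [0.5381, 0.1112, 0.2546]
tool_rot: [-90.0, 0.0, -89.9]
force: [-0.1, -0.0, -0.0]
grip_width: 0.0852
brush [(0.91, [0.539, 0.21, 0.002]), (0.52, [0.746, 0.196, 0.002]), (0.29, [0.537, 0.216, 0.001])]
holder [(0.8, [0.537, 0.214, -0.001])]
```

View pics/w2.png

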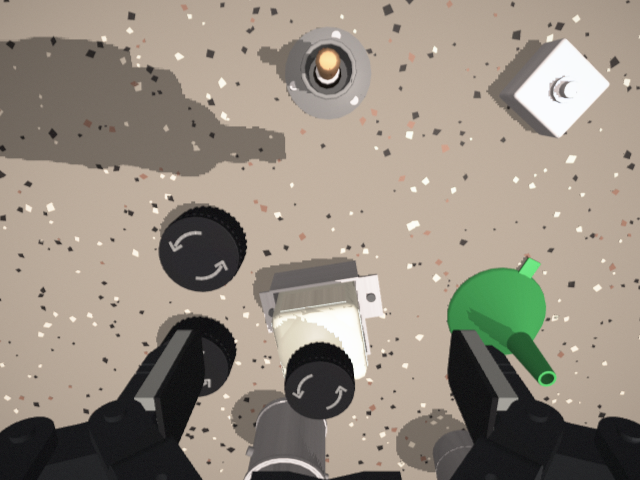

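The brush tip shows at (329,57) inside the holder tube, whose foot is at (328,72), and the brush is nearly upright. The bottle's cap is at (319,381).

```bash
python3 - <<'E'
from h import *
ci=camera_info("wrist");print("tip",atz(ci,(329,56),.182),"ferrule/handle base",atz(ci,(327,77),.09),"foot",atz(ci,(328,72),.003),"cap",atz(ci,(319,381),.151))
t=camera_info("top");print("tip",atz(t,(195,258),.182))
E
```

```text
tip [0.53960618 0.21055045 0.182     ] ferrule/handle base [0.5387612  0.20319303 0.09      ] foot [0.53990254 0.21045967 0.003     ] cap [ 0.53233485 -0.01927814  0.151     ]
tip [0.53694297 0.21028567 0.182     ]
```

```bash

python3 -m jog '[{"dx":-0.99,"dy":0,"dz":0,"rx":0,"ry":0,"rz":0,"jaw":1},{"dx":-0.99,"dy":0,"dz":0,"rx":0,"ry":0,"rz":0,"jaw":1},{"dx":-0.99,"dy":0,"dz":0,"rx":0,"ry":0,"rz":0,"jaw":1}]'
python3 -m jog '[{"dx":0,"dy":0.4,"dz":0,"rx":0,"ry":0,"rz":0,"jaw":1},{"dx":0,"dy":0.8,"dz":0,"rx":0,"ry":0,"rz":0,"jaw":1},{"dx":0,"dy":1,"dz":0,"rx":0,"ry":0,"rz":0,"jaw":1}]'
python3 -m jog '[{"dx":0,"dy":0.24,"dz":0,"rx":0,"ry":0,"rz":0,"jaw":1},{"dx":0,"dy":0.24,"dz":0,"rx":0,"ry":0,"rz":0,"jaw":-1},{"dx":0,"dy":0.24,"dz":0,"rx":0,"ry":0,"rz":0,"jaw":-1},{"dx":0,"dy":0.24,"dz":0,"rx":0,"ry":0,"rz":0,"jaw":-1},{"dx":0,"dy":0.24,"dz":0,"rx":0,"ry":0,"rz":0,"jaw":-1}]' 40
python3 -m jog '[{"dx":0,"dy":0,"dz":0,"rx":0,"ry":0,"rz":0,"jaw":-1},{"dx":0,"dy":0,"dz":0,"rx":0,"ry":0,"rz":0,"jaw":-1},{"dx":0,"dy":0,"dz":0,"rx":0,"ry":0,"rz":0,"jaw":-1},{"dx":0,"dy":0,"dz":0,"rx":0,"ry":0,"rz":0,"jaw":-1}]' 40
```

```text
t: 5.3
tcp_pos: [0.5378, 0.2115, 0.2545]
tool_rot: [-90.0, 0.1, -89.9]
force: [0.2, -0.4, -0.2]
grip_width: 0.0854
t: 5.6
tcp_pos: [0.537, 0.2067, 0.1509]
tool_rot: [-90.2, -0.1, -90.1]
force: [0.1, -0.1, -0.6]
grip_width: 0.0853
t: 6.1
tcp_pos: [0.539, 0.2086, 0.1324]
tool_rot: [-89.9, 0.0, -90.0]
force: [0.2, 0.6, 0.4]
grip_width: 0.0284
t: 6.5
tcp_pos: [0.5387, 0.209, 0.132]
tool_rot: [-89.9, 0.0, -90.0]
force: [0.1, 0.5, 6.0]
grip_width: 0.0118
```

```bash

python3 -m jog '[{"dx":0,"dy":-0.15,"dz":0,"rx":0,"ry":0,"rz":0,"jaw":-1},{"dx":0,"dy":-0.4,"dz":0,"rx":0,"ry":0,"rz":0,"jaw":-1},{"dx":0,"dy":-0.7,"dz":0,"rx":0,"ry":0,"rz":0,"jaw":-1},{"dx":0,"dy":-1,"dz":0,"rx":0,"ry":0,"rz":0,"jaw":-1},{"dx":0,"dy":-1,"dz":0,"rx":0,"ry":0,"rz":0,"jaw":-1}]' 
python3 -m jog '[{"dx":0,"dy":-0.4,"dz":0,"rx":0,"ry":0,"rz":0,"jaw":-1},{"dx":0,"dy":-0.8,"dz":0,"rx":0,"ry":0,"rz":0,"jaw":-1},{"dx":0,"dy":-0.8,"dz":0,"rx":0,"ry":0,"rz":0,"jaw":-1}]' 
python3 - <<'E'
from h import *
im=capture("scene");w=capture("wrist");print(sense()["tcp_pos"])
save("s3",np.hstack([cv2.resize(im,(400,300)),cv2.resize(w,(400,300))]))
E
```

```text
t: 7.0
tcp_pos: [0.5397, 0.2091, 0.2363]
tool_rot: [-89.6, 0.1, -90.0]
force: [0.3, 0.4, -0.1]
grip_width: 0.0118
t: 7.3
tcp_pos: [0.5393, 0.209, 0.3165]
tool_rot: [-89.6, 0.1, -90.0]
force: [0.5, 0.7, 0.4]
grip_width: 0.0117
[0.53841803 0.20893821 0.31142376]
```

View pics/s3.png

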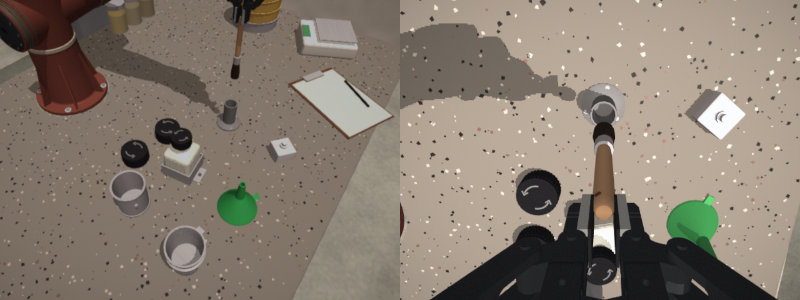

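The brush is held upright and clear of the holder. It sits about 5 mm on the +y side of the TCP, with its bristle end at z of about 0.18.

```bash

python3 -m jog '[{"dx":0.3,"dy":0,"dz":0,"rx":0,"ry":0,"rz":0,"jaw":-1},{"dx":0.65,"dy":0,"dz":0,"rx":0,"ry":0,"rz":0,"jaw":-1},{"dx":1,"dy":0,"dz":0,"rx":0,"ry":0,"rz":0,"jaw":-1}]'
python3 -m jog '[{"dx":0.35,"dy":0,"dz":0,"rx":0,"ry":0,"rz":0,"jaw":-1},{"dx":0.7,"dy":0,"dz":0,"rx":0,"ry":0,"rz":0,"jaw":-1},{"dx":1,"dy":0,"dz":0,"rx":0,"ry":0,"rz":0,"jaw":-1}]'
python3 -m jog '[{"dx":0.35,"dy":0,"dz":-0.1,"rx":0,"ry":0,"rz":0,"jaw":-1},{"dx":0.7,"dy":0,"dz":-0.15,"rx":0,"ry":0,"rz":0,"jaw":-1},{"dx":1,"dy":0,"dz":-0.2,"rx":0,"ry":0,"rz":0,"jaw":-1}]'
python3 -m jog '[{"dx":0.35,"dy":0,"dz":-0.1,"rx":0,"ry":0,"rz":0,"jaw":-1},{"dx":0.7,"dy":0,"dz":-0.15,"rx":0,"ry":0,"rz":0,"jaw":-1},{"dx":0.9,"dy":0,"dz":-0.23,"rx":0,"ry":0,"rz":0,"jaw":-1},{"dx":1,"dy":0,"dz":-0.23,"rx":0,"ry":0,"rz":0,"jaw":-1},{"dx":1,"dy":0,"dz":-0.23,"rx":0,"ry":0,"rz":0,"jaw":-1}]'
python3 - <<'E'
from h import *
im=capture("scene");w=capture("top");print(sense()["tcp_pos"])
save("s4",np.hstack([im[220:400,120:320],w[180:360,330:530]]).repeat(2,0).repeat(2,1))
E
```

```text
t: 7.7
tcp_pos: [0.5372, 0.108, 0.3088]
tool_rot: [-90.2, -0.0, -89.9]
force: [0.9, 0.1, -0.6]
grip_width: 0.0119
t: 8.0
tcp_pos: [0.5372, 0.0073, 0.3089]
tool_rot: [-90.2, 0.0, -90.0]
force: [-0.1, 0.4, -1.5]
grip_width: 0.0117
t: 8.3
tcp_pos: [0.5171, -0.0925, 0.3089]
tool_rot: [-90.1, 0.1, -90.0]
force: [0.3, 0.6, -0.9]
grip_width: 0.0117
t: 8.8
tcp_pos: [0.4948, -0.1918, 0.3094]
tool_rot: [-90.1, 0.1, -90.1]
force: [0.4, 0.1, -1.4]
grip_width: 0.0114
[ 0.49523263 -0.19034138  0.31015594]
```

View pics/s4.png

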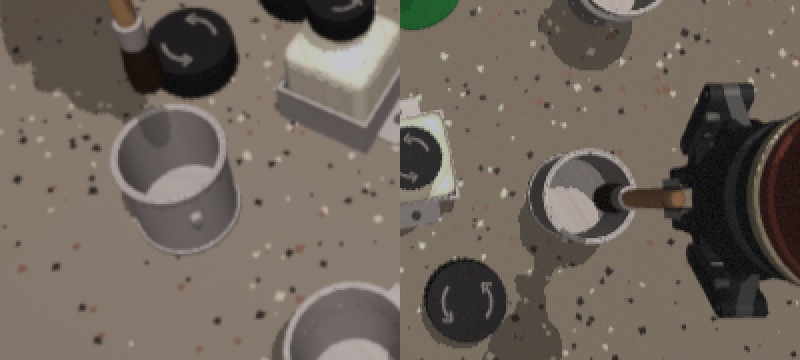

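The brush hangs over the cell: its bristle end is at (194,265) in scene and (432,278) in top, with the rim centre at (204,298) and (422,278).

```bash
python3 - <<'E'
from h import *
t,s=camera_info("top"),camera_info("scene")
print("end",tri(t,(432,278.5),s,(194,265)),"rim",tri(t,(424,278),s,(204,298)))
E
```

```text
end [ 0.49330775 -0.18779897  0.16967334] rim [ 0.49450489 -0.19294949  0.08499392]
```

```bash

python3 -m jog '[{"dx":0.06,"dy":0.2,"dz":0,"rx":0,"ry":0,"rz":0,"jaw":-1},{"dx":0.06,"dy":0.5,"dz":0,"rx":0,"ry":0,"rz":0,"jaw":-1},{"dx":0.06,"dy":0.8,"dz":0,"rx":0,"ry":0,"rz":0,"jaw":-1},{"dx":0.06,"dy":1,"dz":0,"rx":0,"ry":0,"rz":0,"jaw":-1}]'
python3 -m jog '[{"dx":0,"dy":0.3,"dz":0,"rx":0,"ry":0,"rz":0,"jaw":-1},{"dx":0,"dy":0.5,"dz":0,"rx":0,"ry":0,"rz":0,"jaw":-1},{"dx":0,"dy":0.65,"dz":0,"rx":0,"ry":0,"rz":0,"jaw":-1},{"dx":0,"dy":0.7,"dz":0,"rx":0,"ry":0,"rz":0,"jaw":-1},{"dx":0,"dy":0.7,"dz":0,"rx":0,"ry":0,"rz":0,"jaw":-1}]'
```

```text
t: 9.3
tcp_pos: [0.495, -0.1953, 0.2085]
tool_rot: [-90.1, 0.1, -89.9]
force: [-0.2, 0.2, -0.3]
grip_width: 0.0116
t: 9.8
tcp_pos: [0.4952, -0.1966, 0.1406]
tool_rot: [-90.0, 0.0, -89.9]
force: [-0.2, 0.1, -1.2]
grip_width: 0.0115
```

```bash

python3 -m jog '[{"dx":0,"dy":0.03,"dz":0,"rx":0,"ry":0,"rz":0,"jaw":-1},{"dx":0,"dy":0.06,"dz":0,"rx":0,"ry":0,"rz":0,"jaw":-1},{"dx":0,"dy":0.06,"dz":0,"rx":0,"ry":0,"rz":0,"jaw":-1}]'
python3 -m jog '[{"dx":0,"dy":0.02,"dz":0,"rx":0,"ry":0,"rz":0,"jaw":-1},{"dx":0,"dy":0.02,"dz":0,"rx":0,"ry":0,"rz":0,"jaw":-1}]'
```

```text
t: 10.1
tcp_pos: [0.4953, -0.1973, 0.135]
tool_rot: [-90.0, -0.0, -90.0]
force: [0.2, 0.1, -0.5]
grip_width: 0.0115
t: 10.3
tcp_pos: [0.4951, -0.1972, 0.1328]
tool_rot: [-90.0, -0.0, -90.0]
force: [-0.4, -0.1, -0.5]
grip_width: 0.0115
```

```bash

python3 -m jog '[{"dx":0,"dy":0.02,"dz":0,"rx":0,"ry":0,"rz":0,"jaw":-1},{"dx":0,"dy":0.02,"dz":0,"rx":0,"ry":0,"rz":0,"jaw":-1}]'
python3 -m jog '[{"dx":0,"dy":0,"dz":0,"rx":0,"ry":0,"rz":0,"jaw":0},{"dx":0,"dy":0,"dz":0,"rx":0,"ry":0,"rz":0,"jaw":1},{"dx":0,"dy":0,"dz":0,"rx":0,"ry":0,"rz":0,"jaw":1},{"dx":0,"dy":0,"dz":0,"rx":0,"ry":0,"rz":0,"jaw":1},{"dx":0,"dy":0,"dz":0,"rx":0,"ry":0,"rz":0,"jaw":1}]'
python3 -m jog '[{"dx":0,"dy":0,"dz":0,"rx":0,"ry":0,"rz":0,"jaw":1},{"dx":0,"dy":0,"dz":0,"rx":0,"ry":0,"rz":0,"jaw":1},{"dx":0,"dy":0,"dz":0,"rx":0,"ry":0,"rz":0,"jaw":1},{"dx":0,"dy":0,"dz":0,"rx":0,"ry":0,"rz":0,"jaw":1}]'
python3 - <<'E'
from h import *
im=capture("scene");w=capture("wrist");print(sense()["grip_width"])
save("s5",np.hstack([cv2.resize(im[150:400,100:350],(400,400)),cv2.resize(w,(400,400))]))
E
```

```text
t: 10.5
tcp_pos: [0.4953, -0.1974, 0.1311]
tool_rot: [-90.0, -0.0, -90.0]
force: [0.2, 0.6, 1.2]
grip_width: 0.0114
t: 11.0
tcp_pos: [0.4952, -0.1972, 0.1308]
tool_rot: [-90.0, -0.0, -90.0]
force: [-0.1, -0.1, -1.0]
grip_width: 0.0824
t: 11.4
tcp_pos: [0.4952, -0.1972, 0.1308]
tool_rot: [-90.0, -0.0, -90.0]
force: [0.3, -0.2, 0.2]
grip_width: 0.0856
0.08534562570734881
```

View pics/s5.png

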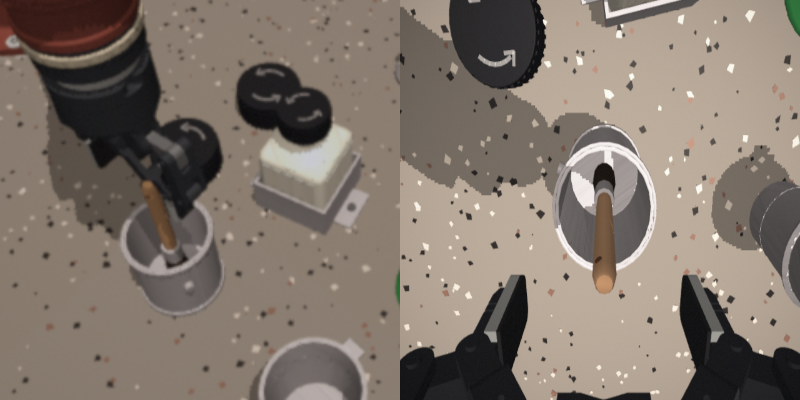

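The brush stands upright near the middle of the cell, with the jaws open and clear of it. I'm raising the arm and moving over the bottle.

```bash

python3 -m jog '[{"dx":0,"dy":-0.3,"dz":0,"rx":0,"ry":0,"rz":0,"jaw":1},{"dx":0,"dy":-0.7,"dz":0,"rx":0,"ry":0,"rz":0,"jaw":1},{"dx":0,"dy":-1,"dz":0,"rx":0,"ry":0,"rz":0,"jaw":1}]'
python3 -m jog '[{"dx":-0.2,"dy":-0.2,"dz":0.1,"rx":0,"ry":0,"rz":0,"jaw":1},{"dx":-0.5,"dy":-0.2,"dz":0.2,"rx":0,"ry":0,"rz":0,"jaw":1},{"dx":-0.9,"dy":-0.2,"dz":0.37,"rx":0,"ry":0,"rz":0,"jaw":1},{"dx":-0.9,"dy":-0.2,"dz":0.37,"rx":0,"ry":0,"rz":0,"jaw":1},{"dx":-0.9,"dy":-0.2,"dz":0.37,"rx":0,"ry":0,"rz":0,"jaw":1}]'
python3 - <<'E'
from h import *
ci=camera_info("wrist");print(sense()["tcp_pos"],sense()["tool_rot"]);im=capture("wrist")
save("w6",im)
print([(round(d["conf"],2),np.round(toworld(ci,d["point"]),4).tolist()) for d in pinpoint("wrist","cap")])
m=[d["pixels"] for d in masks_of("wrist","cap")]
for k in m: ys,xs=np.where(k);print(xs.min(),xs.max(),ys.min(),ys.max())
s=capture("top");print([(round(d["conf"],2),np.round(toworld(camera_info("top"),d["point"]),4).tolist()) for d in pinpoint("top","brush")])
E
```

```text
t: 11.8
tcp_pos: [0.4953, -0.1973, 0.2329]
tool_rot: [-89.9, -0.0, -90.0]
force: [0.7, 0.1, 0.3]
grip_width: 0.0856
t: 12.3
tcp_pos: [0.5323, -0.1065, 0.2507]
tool_rot: [-90.0, -0.0, -89.9]
force: [-0.5, 0.2, 0.6]
grip_width: 0.0856
[ 0.53229115 -0.10645817  0.25071899] [-9.00096293e+01 -1.40364699e-02 -8.98540244e+01]
[(0.77, [0.3951, -0.0773, 0.0017]), (0.76, [0.53, -0.0287, 0.1232]), (0.71, [0.4135, 0.0461, 0.0011])]
282 372 48 143
130 238 0 59
129 225 113 203
[]
```

View pics/w6.png

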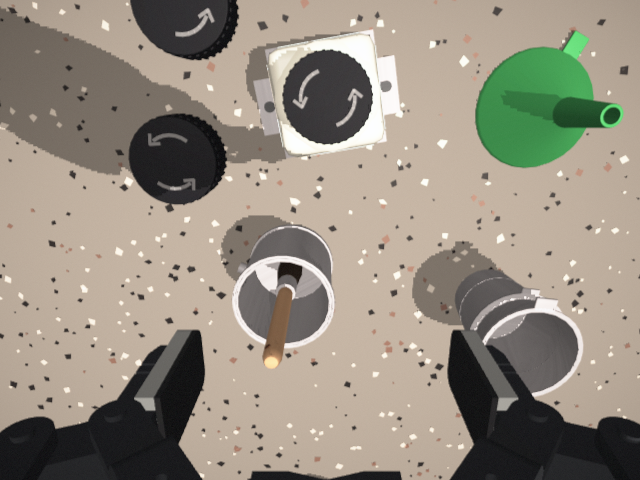

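The wrist view shows the cap face from 282 to 372 across and 49 to 143 down, centred at (327,96). The brush stands in the cell with its tip at (271,362), leaning at most slightly.

```bash
python3 - <<'E'
from h import *
ci=camera_info("wrist")
print(atz(ci,(327.5,95.5),.151), atz(ci,(283,95),.151)[0],atz(ci,(372,95),.151)[0],atz(ci,(327,49),.151)[1],atz(ci,(327,143),.151)[1])
E
```

```text
[ 0.5323861  -0.02594293  0.151     ] 0.5052895353634282 0.5594814035903249 -1.7662986056217467e-05 -0.054274267508880536
```

```bash

python3 -m jog '[{"dx":-0.3,"dy":0,"dz":0,"rx":0,"ry":0,"rz":0,"jaw":1},{"dx":-0.6,"dy":0,"dz":0,"rx":0,"ry":0,"rz":0,"jaw":1},{"dx":-0.8,"dy":0,"dz":0,"rx":0,"ry":0,"rz":0,"jaw":1},{"dx":-0.8,"dy":0.2,"dz":0,"rx":0,"ry":0,"rz":0,"jaw":1},{"dx":-0.8,"dy":0.5,"dz":0,"rx":0,"ry":0,"rz":0,"jaw":1}]'
python3 -m jog '[{"dx":0,"dy":0.25,"dz":0,"rx":0,"ry":0,"rz":0,"jaw":1},{"dx":0,"dy":0.5,"dz":0,"rx":0,"ry":0,"rz":0,"jaw":1},{"dx":0,"dy":0.75,"dz":0,"rx":0,"ry":0,"rz":0,"jaw":1},{"dx":0,"dy":0.83,"dz":0,"rx":0,"ry":0,"rz":0,"jaw":1},{"dx":0,"dy":0.83,"dz":0,"rx":0,"ry":0,"rz":0,"jaw":1}]'
```

```text
t: 13.05
tcp_pos: [0.5331, -0.0276, 0.202]
tool_rot: [-89.8, -0.1, -90.0]
force: [0.5, -0.5, -0.1]
grip_width: 0.0856
t: 13.55
tcp_pos: [0.5312, -0.0275, 0.1169]
tool_rot: [-90.1, 0.0, -90.0]
force: [-0.7, 0.4, 0.5]
grip_width: 0.0856
```

```bash

python3 -m jog '[{"dx":0,"dy":0,"dz":0,"rx":0,"ry":0,"rz":0,"jaw":-1},{"dx":0,"dy":0,"dz":0,"rx":0,"ry":0,"rz":0,"jaw":-1},{"dx":0,"dy":0,"dz":0,"rx":0,"ry":0,"rz":0,"jaw":-1},{"dx":0,"dy":0,"dz":0,"rx":0,"ry":0,"rz":0,"jaw":-1},{"dx":0,"dy":0,"dz":0,"rx":0,"ry":0,"rz":0,"jaw":-1}]' 60
python3 -m jog '[{"dx":0,"dy":0,"dz":0,"rx":0,"ry":0,"rz":0,"jaw":-1},{"dx":0,"dy":0,"dz":0,"rx":0,"ry":0,"rz":0,"jaw":-1},{"dx":0,"dy":0,"dz":0,"rx":0,"ry":0,"rz":0,"jaw":-1}]'
python3 -m jog '[{"dx":0,"dy":0.02,"dz":0,"rx":0,"ry":0,"rz":0,"jaw":-1},{"dx":0,"dy":0.03,"dz":0,"rx":0,"ry":0,"rz":0,"jaw":-1},{"dx":0,"dy":0.03,"dz":0,"rx":0,"ry":0,"rz":0,"jaw":-1}]'
```

```text
t: 14.05
tcp_pos: [0.5323, -0.0272, 0.1181]
tool_rot: [-90.0, -0.0, -90.0]
force: [0.1, 0.3, 0.1]
grip_width: 0.0123
t: 14.35
tcp_pos: [0.5321, -0.0272, 0.1177]
tool_rot: [-90.0, -0.0, -90.0]
force: [-0.8, -0.5, 0.1]
grip_width: 0.0002
t: 14.65
tcp_pos: [0.5321, -0.0272, 0.1147]
tool_rot: [-90.0, -0.0, -90.0]
force: [0.4, 0.9, 0.8]
grip_width: -0.0
```

The jaws shut on nothing, so I'll look.

```bash
python3 - <<'E'
from h import *
im=capture("scene");w=capture("wrist")
save("s7",np.hstack([cv2.resize(im[130:350,180:400],(400,400)),cv2.resize(w,(400,400))]))
for c in("scene","wrist"):
  ci=camera_info(c);print([(round(d["conf"],2),np.round(toworld(ci,d["point"]),4).tolist()) for d in pinpoint(c,"cap")])
E
```

```text
[(0.82, [0.3936, -0.077, 0.0014]), (0.73, [0.418, 0.0431, -0.0017]), (0.72, [0.5346, -0.0249, 0.1224])]
[(0.77, [0.3951, -0.0776, 0.0026]), (0.61, [0.4149, 0.0533, -0.0003]), (0.56, [0.5301, -0.0268, 0.1236])]
```

View pics/s7.png

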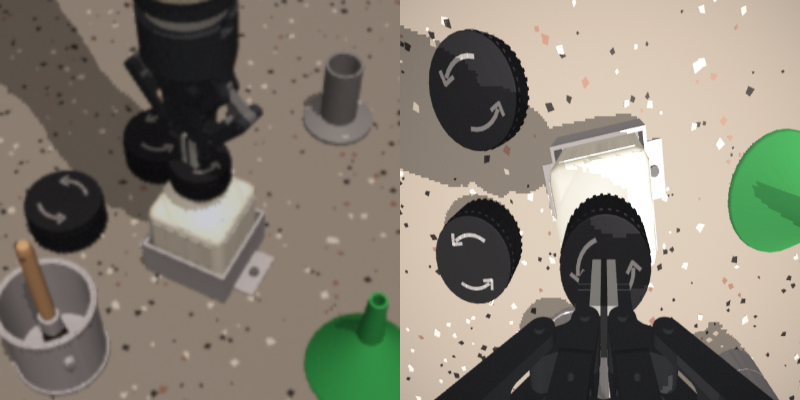

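The scene and wrist views both show the shut fingertips on or just above the cap's top face, at wrist (326,310) and scene about (284,217). The true tip height should therefore be above the reported TCP, so I'll triangulate it.

```bash
python3 - <<'E'
from h import *
s,w=camera_info("scene"),camera_info("wrist");st=sense()
print("tips",tri(s,(283,217),w,(326,310)),st["tcp_pos"],st["force"],w["eye"],w["attitude"])
for n,p in(("tcp",st["tcp_pos"]),("tcp+40",st["tcp_pos"]+np.array([0,0,.04]))):
    for c in(s,w):
        q=P(c)@np.r_[p,1];print(n,q[:2]/q[2])
im=cv2.imread("pics/w1.png")
a=cv2.resize(cv2.imread("pics/s7.png")[100:220,120:280],(640,480),interpolation=cv2.INTER_CUBIC)
cv2.imwrite("pics/s7c.png",a)
E
```

```text
tips [ 0.52676555 -0.02592639  0.14405713] [ 0.53205541 -0.02717144  0.11470816] [-0.27763047 -0.51439331  0.61684846] [0.53143535 0.05593851 0.29339616] [1.60861460e+02 9.64578715e-03 1.81784006e-02]
tcp [288.71817373 231.13299407]
tcp [327.08921788 287.82445868]
tcp+40 [287.6670922  215.54507741]
tcp+40 [327.39919949 334.13591988]
```

View pics/s7c.png

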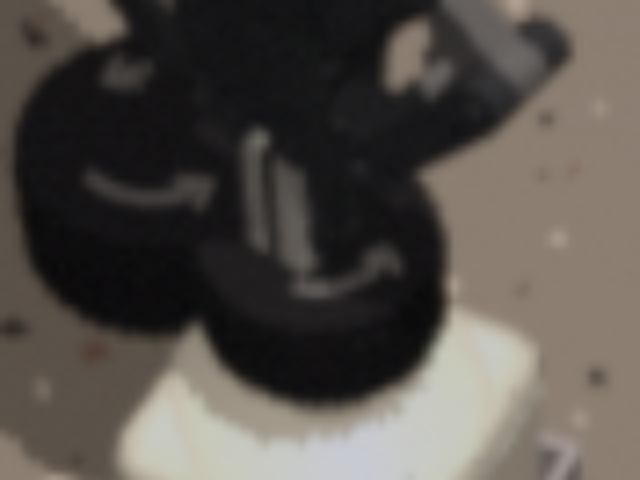

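```bash
python3 - <<'E'
from h import *
s=camera_info("scene")
for z in(.17,.184,.23,.25,.31,.33,.35,.36):
    q=P(s)@np.array([.5385,.2115,z,1]);print(z,(q[:2]/q[2]).round(1))
a=cv2.imread("pics/s3.png")
i=cv2.resize(a[0:100,190:290],(400,400),interpolation=cv2.INTER_CUBIC)
b=cv2.resize(a[80:300,520:700],(400,400),interpolation=cv2.INTER_CUBIC)
cv2.imwrite("pics/s3c.png",np.hstack([i,b]))
E
```

```text
0.17 [372.5 131.8]
0.184 [373.3 125.6]
0.23 [376.1 104.1]
0.25 [377.4  94.1]
0.31 [381.7  61.4]
0.33 [383.2  49.6]
0.35 [384.9  37.2]
0.36 [385.7  30.7]
```

View pics/s3c.png

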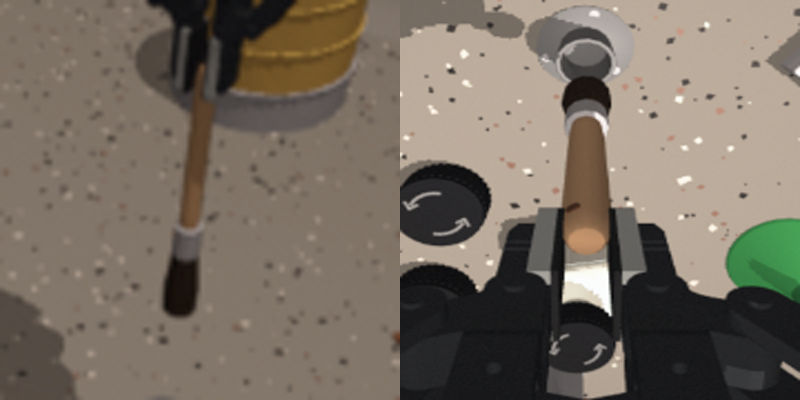

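The enlarged crops show the fingertips at about z = 0.352 in scene when the reported TCP was 0.311, with the brush held only by the last centimetre of its handle. The true tips therefore sit about 38 mm above the reported TCP. That explains the missed cap: the fingers closed just above it. I'll reopen and go about 30 mm lower, watching the force.

```bash

python3 -m jog '[{"dx":0,"dy":-0.1,"dz":0,"rx":0,"ry":0,"rz":0,"jaw":1},{"dx":0,"dy":-0.15,"dz":0,"rx":0,"ry":0,"rz":0,"jaw":1},{"dx":0,"dy":-0.15,"dz":0,"rx":0,"ry":0,"rz":0,"jaw":1},{"dx":0,"dy":-0.15,"dz":0,"rx":0,"ry":0,"rz":0,"jaw":1},{"dx":0,"dy":-0.15,"dz":0,"rx":0,"ry":0,"rz":0,"jaw":1}]'
python3 -m jog '[{"dx":0,"dy":0,"dz":0,"rx":0,"ry":0,"rz":0,"jaw":1},{"dx":0,"dy":0.1,"dz":0,"rx":0,"ry":0,"rz":0,"jaw":1},{"dx":0,"dy":0.2,"dz":0,"rx":0,"ry":0,"rz":0,"jaw":1},{"dx":0,"dy":0.3,"dz":0,"rx":0,"ry":0,"rz":0,"jaw":1}]'
python3 -m jog '[{"dx":0,"dy":0.05,"dz":0,"rx":0,"ry":0,"rz":0,"jaw":1},{"dx":0,"dy":0.1,"dz":0,"rx":0,"ry":0,"rz":0,"jaw":1},{"dx":0,"dy":0.14,"dz":0,"rx":0,"ry":0,"rz":0,"jaw":1},{"dx":0,"dy":0.14,"dz":0,"rx":0,"ry":0,"rz":0,"jaw":1}]'
```

```text
t: 15.35
tcp_pos: [0.532, -0.0272, 0.1296]
tool_rot: [-90.0, -0.0, -90.0]
force: [-0.1, -0.1, -0.8]
grip_width: 0.0722
t: 15.75
tcp_pos: [0.5317, -0.0271, 0.0983]
tool_rot: [-90.1, 0.0, -90.0]
force: [0.4, -0.6, 0.4]
grip_width: 0.0853
t: 16.15
tcp_pos: [0.5319, -0.0271, 0.0853]
tool_rot: [-90.0, 0.0, -90.0]
force: [0.4, 0.1, -0.3]
grip_width: 0.0856
```

Nothing touched. Now closing.

```bash

python3 -m jog '[{"dx":0,"dy":0.02,"dz":0,"rx":0,"ry":0,"rz":0,"jaw":-1},{"dx":0,"dy":0.02,"dz":0,"rx":0,"ry":0,"rz":0,"jaw":-1},{"dx":0,"dy":0.02,"dz":0,"rx":0,"ry":0,"rz":0,"jaw":-1},{"dx":0,"dy":0.02,"dz":0,"rx":0,"ry":0,"rz":0,"jaw":-1},{"dx":0,"dy":0.02,"dz":0,"rx":0,"ry":0,"rz":0,"jaw":-1}]' 60
```

```text
t: 16.65
tcp_pos: [0.5326, -0.0273, 0.0843]
tool_rot: [-89.9, -0.0, -90.0]
force: [1.7, 0.9, 3.1]
grip_width: 0.0539
```

```bash
python3 - <<'E'
from h import *
s=sense();print(s["grip_width"],s["force"],s["ft_torque"],s["tcp_pos"])
E
```

```text
0.05385121199788834 [1.7256152  0.94207561 3.08435997] [ 0.21710833 -0.3561265  -0.0211517 ] [ 0.53263978 -0.02725491  0.08432964]
```

```bash

python3 -m jog '[{"dx":0,"dy":0.02,"dz":0,"rx":0,"ry":0,"rz":0,"jaw":-1},{"dx":0,"dy":0.04,"dz":0,"rx":0,"ry":0,"rz":0,"jaw":-1},{"dx":0,"dy":0.04,"dz":0,"rx":0,"ry":0,"rz":0,"jaw":-1}]' 65
python3 -m jog '[{"dx":0,"dy":0.01,"dz":0,"rx":0,"ry":0,"rz":0,"jaw":-1},{"dx":0,"dy":0.01,"dz":0,"rx":0,"ry":0,"rz":0,"jaw":-1},{"dx":0,"dy":0.01,"dz":0,"rx":0,"ry":0,"rz":0,"jaw":-1}]'
```

```text
t: 16.95
tcp_pos: [0.5329, -0.0272, 0.0809]
tool_rot: [-89.9, -0.0, -90.0]
force: [-0.5, 1.7, 10.3]
grip_width: 0.054
t: 17.25
tcp_pos: [0.5329, -0.0272, 0.0803]
tool_rot: [-89.9, -0.0, -90.0]
force: [0.2, 2.1, 11.6]
grip_width: 0.0539
```

```bash

python3 -m jog '[{"dx":0,"dy":0.02,"dz":0,"rx":0,"ry":0,"rz":0,"jaw":-1},{"dx":0,"dy":0.02,"dz":0,"rx":0,"ry":0,"rz":0,"jaw":-1},{"dx":0,"dy":0.02,"dz":0,"rx":0,"ry":0,"rz":0,"jaw":-1}]'
```

```text
t: 17.55
tcp_pos: [0.533, -0.0272, 0.079]
tool_rot: [-89.9, -0.0, -90.0]
force: [-3.2, 3.7, 16.2]
grip_width: 0.0538
```

```bash

python3 -m jog '[{"dx":0,"dy":0.01,"dz":0,"rx":0,"ry":-0.1,"rz":0,"jaw":-1},{"dx":0,"dy":0.01,"dz":0,"rx":0,"ry":-0.25,"rz":0,"jaw":-1},{"dx":0,"dy":0.01,"dz":0,"rx":0,"ry":-0.4,"rz":0,"jaw":-1},{"dx":0,"dy":0.01,"dz":0,"rx":0,"ry":-0.5,"rz":0,"jaw":-1}]' 68
python3 - <<'E'
from h import *
s=sense();print(s["ft_torque"])
E
```

```text
t: 17.95
tcp_pos: [0.5342, -0.0276, 0.079]
tool_rot: [-89.7, -0.1, -75.5]
force: [-0.5, 1.7, 19.2]
grip_width: 0.054
[ 0.38156383  0.11697163 -0.11453599]
```

```bash

python3 -m jog '[{"dx":0,"dy":0,"dz":0,"rx":0,"ry":-0.2,"rz":0,"jaw":-1},{"dx":0,"dy":0,"dz":0,"rx":0,"ry":-0.4,"rz":0,"jaw":-1},{"dx":0,"dy":0,"dz":0,"rx":0,"ry":-0.6,"rz":0,"jaw":-1},{"dx":0,"dy":0,"dz":0,"rx":0,"ry":-0.8,"rz":0,"jaw":-1},{"dx":0,"dy":0,"dz":0,"rx":0,"ry":-0.8,"rz":0,"jaw":-1}]'
python3 - <<'E'
from h import *
s=sense();print(s["ft_torque"])
E
python3 -m jog '[{"dx":0,"dy":0,"dz":0,"rx":0,"ry":-0.1,"rz":0,"jaw":-1},{"dx":0,"dy":0,"dz":0,"rx":0,"ry":-0.2,"rz":0,"jaw":-1},{"dx":0,"dy":0,"dz":0,"rx":0,"ry":-0.25,"rz":0,"jaw":-1},{"dx":0,"dy":0,"dz":0,"rx":0,"ry":-0.25,"rz":0,"jaw":-1}]'
python3 - <<'E'
from h import *
s=sense();print(s["ft_torque"])
E
```

```text
t: 18.45
tcp_pos: [0.5346, -0.0278, 0.079]
tool_rot: [-89.8, -0.3, -52.5]
force: [1.5, 2.4, 18.5]
grip_width: 0.054
[ 0.28319209 -0.12126666  0.0687857 ]
t: 18.85
tcp_pos: [0.5346, -0.0277, 0.079]
tool_rot: [-89.8, -0.3, -45.5]
force: [1.2, 1.9, 18.4]
grip_width: 0.054
[ 0.38088692 -0.23813158 -0.00601623]
```

```bash

python3 -m jog '[{"dx":0,"dy":0,"dz":0,"rx":0,"ry":-0.08,"rz":0,"jaw":-1},{"dx":0,"dy":0,"dz":0,"rx":0,"ry":-0.14,"rz":0,"jaw":-1},{"dx":0,"dy":0,"dz":0,"rx":0,"ry":-0.14,"rz":0,"jaw":-1}]'
python3 - <<'E'
from h import *
s=sense();print(s["ft_torque"])
E
python3 -m jog '[{"dx":0,"dy":0,"dz":0,"rx":0,"ry":-0.08,"rz":0,"jaw":-1},{"dx":0,"dy":0,"dz":0,"rx":0,"ry":-0.14,"rz":0,"jaw":-1},{"dx":0,"dy":0,"dz":0,"rx":0,"ry":-0.14,"rz":0,"jaw":-1}]'
python3 - <<'E'
from h import *
s=sense();print(s["ft_torque"])
E
```

```text
t: 19.15
tcp_pos: [0.535, -0.0274, 0.079]
tool_rot: [-89.8, -0.3, -41.5]
force: [3.0, 2.7, 17.7]
grip_width: 0.0542
[ 0.74313343 -0.68141815 -0.11380238]
t: 19.45
tcp_pos: [0.5351, -0.0269, 0.079]
tool_rot: [-89.7, -0.3, -37.5]
force: [5.4, 5.9, 16.8]
grip_width: 0.0541
[ 1.33061153 -0.86583754 -0.32986555]
```

```bash

python3 -m jog '[{"dx":0,"dy":-0.04,"dz":0,"rx":0,"ry":0,"rz":0,"jaw":-1},{"dx":0,"dy":-0.08,"dz":0,"rx":0,"ry":0,"rz":0,"jaw":-1},{"dx":0,"dy":-0.1,"dz":0,"rx":0,"ry":0,"rz":0,"jaw":-1},{"dx":0,"dy":-0.1,"dz":0,"rx":0,"ry":0,"rz":0,"jaw":-1}]'
python3 -m jog '[{"dx":0,"dy":-0.04,"dz":0,"rx":0,"ry":0,"rz":0,"jaw":-1},{"dx":0,"dy":-0.06,"dz":0,"rx":0,"ry":0,"rz":0,"jaw":-1},{"dx":0,"dy":-0.06,"dz":0,"rx":0,"ry":0,"rz":0,"jaw":-1}]'
python3 - <<'E'
from h import *
s=sense();print(s["ft_torque"])
E
```

```text
t: 19.85
tcp_pos: [0.5324, -0.0271, 0.0858]
tool_rot: [-90.0, -0.0, -37.6]
force: [4.3, 2.6, 0.4]
grip_width: 0.0542
t: 20.15
tcp_pos: [0.5317, -0.0271, 0.0917]
tool_rot: [-90.0, 0.0, -37.5]
force: [0.4, 1.6, -2.7]
grip_width: 0.0543
[ 0.30429858 -0.33047503 -0.08414414]
```

```bash

python3 -m jog '[{"dx":0,"dy":-0.05,"dz":0,"rx":0,"ry":0,"rz":0,"jaw":-1},{"dx":0,"dy":-0.1,"dz":0,"rx":0,"ry":0,"rz":0,"jaw":-1},{"dx":0,"dy":-0.15,"dz":0,"rx":0,"ry":0,"rz":0,"jaw":-1},{"dx":0,"dy":-0.2,"dz":0,"rx":0,"ry":0,"rz":0,"jaw":-1}]'
python3 -m jog '[{"dx":0,"dy":-0.1,"dz":0,"rx":0,"ry":0,"rz":0,"jaw":-1},{"dx":0,"dy":-0.2,"dz":0,"rx":0,"ry":0,"rz":0,"jaw":-1},{"dx":0,"dy":-0.3,"dz":0,"rx":0,"ry":0,"rz":0,"jaw":-1},{"dx":0,"dy":-0.38,"dz":0,"rx":0,"ry":0,"rz":0,"jaw":-1},{"dx":0,"dy":-0.4,"dz":0,"rx":0,"ry":0,"rz":0,"jaw":-1}]'
python3 -m jog '[{"dx":0,"dy":0,"dz":0,"rx":0,"ry":0,"rz":0,"jaw":-1},{"dx":0,"dy":0,"dz":0,"rx":0,"ry":0,"rz":0,"jaw":-1},{"dx":0,"dy":0,"dz":0,"rx":0,"ry":0,"rz":0,"jaw":-1}]'
python3 - <<'E'
from h import *
im=capture("scene");s=sense();print(s["force"],s["ft_torque"],s["qvel"])
for c in("scene","top","wrist"):
  capture(c);ci=camera_info(c)
  for t in("cap","bottle","mouth","brush","cell"): print(c,t,[(round(d["conf"],2),np.round(toworld(ci,d["point"]),3).tolist()) for d in pinpoint(c,t)][:3])
save("s8",cv2.resize(im[80:380,120:420],(600,600)))
E
```

```text
t: 20.55
tcp_pos: [0.5321, -0.0274, 0.1126]
tool_rot: [-90.0, -0.0, -37.6]
force: [0.2, 0.1, 0.1]
grip_width: 0.0538
t: 21.05
tcp_pos: [0.5327, -0.0274, 0.1532]
tool_rot: [-90.0, -0.1, -37.5]
force: [0.6, -0.3, -0.4]
grip_width: 0.0541
t: 21.35
tcp_pos: [0.5318, -0.0271, 0.1512]
tool_rot: [-90.0, 0.0, -37.5]
force: [0.4, 0.7, -1.4]
grip_width: 0.0536
[ 0.2190537   0.14228632 -1.09729211] [-0.00829999  0.03570658 -0.02732324] [ 0.02195614 -0.09874385  0.18957627  0.10839167  0.1222095   0.0136634 ]
scene cap [(0.9, [0.414, 0.049, -0.002]), (0.83, [0.395, -0.081, -0.001]), (0.76, [0.529, -0.027, 0.19])]
scene bottle [(0.57, [0.534, -0.026, 0.001])]
scene mouth [(0.86, [0.538, -0.025, 0.143]), (0.73, [0.498, -0.194, 0.007])]
scene brush [(0.84, [0.494, -0.195, 0.004])]
scene cell [(0.58, [0.495, -0.193, -0.0])]
top cap []
top bottle [(0.21, [0.537, 0.216, -0.0])]
top mouth []
top brush []
top cell []
wrist cap [(0.78, [0.415, 0.048, 0.001]), (0.75, [0.397, -0.077, 0.001]), (0.6, [0.529, -0.027, 0.19])]
wrist bottle [(0.87, [0.535, -0.027, 0.003])]
wrist mouth []
wrist brush []
wrist cell [(0.7, [0.497, -0.19, -0.001])]
```

View pics/s8.png

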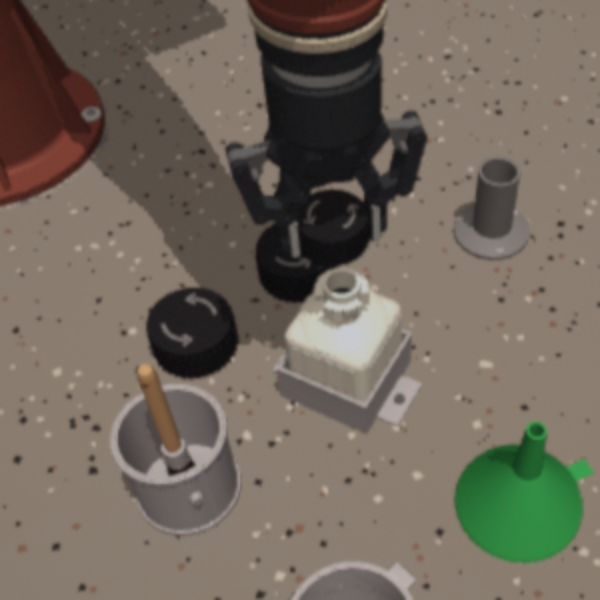

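The scene view shows the cap held level at (335,225), above the open bottle's mouth at (343,283). The bottle is seated in its caddy, and the brush stands in the cell at (165,430). The cap's edge measures z = 0.19, about 50 mm above the mouth. Handing in.

```bash
python3 -c "
from workcell import *
print(hand_in())"
```

```text
the job is handed in; nothing more can be done
None
```

The job is handed in, at about 21.7 s of the 48 s allowed. `hand_in()` reports no verdict.

**What I did:**
- **Brush:** I drew it from the holder, lowered it bristles-down to the cell floor and let go.
- **Cap:** I gripped it at about 65 N, pressed it down to about 16–19 N and turned it 52° anticlockwise until the torque rose at the stop. I then lifted it off with under 3 N of pull.

**Last checks:**
- **Cap:** it is held (opening 54 mm) and level, with the arm all but still. Its edge is at z ≈ 0.190 m, about 50 mm above the mouth and within 1 cm of its axis.
- **Brush:** its origin measures (0.494, -0.195, 0.004) m, within a few millimetres of the cell's centre.
- **Bottle and cell:** the bottle is seated in its caddy and the cell upright where it stood.
- **Bystanders:** I noticed nothing disturbed. The last picture shows the funnel whole but only part of the cups and not the tare block.

**What disagreed:**
- **Fingertip height:** the real fingertips sit about 38 mm above the reported TCP. As a result the brush was held only by the last centimetre of its handle, and the first try at the cap closed on air just above it. I corrected for this by going about 30 mm lower.
- **Missed detections:** in the final pictures the top camera found none of the cap, mouth, brush or cell, and placed the bottle at the holder (low confidence). The wrist camera did not find the mouth or the brush. The brush and mouth figures therefore rest on the scene camera alone.

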